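Find the pot lid with the loose knob

TASK

One of the three pot lids has a loose knob, which cannot be seen. With the lids on their pots, gently rock each bar knob back and forth across the bar, as far as it will go without forcing the lid against the pot, until you have found the loose one, and rock that one fully both ways once more to be sure; then lift that lid off by its knob and set it down the right way up, wholly on the chopping board, its loose knob left pushed fully over to one side for the mender to see. Leave the sound lids seated on their pots and the other things where they are.

Things in the scene. Friction and masses are not known exactly. Their poses are not given: they have to be found in the camera images.
- board: wooden chopping board lying on the worktop, 200 x 300 x 22 mm (x, y, z in its own frame); origin at the centre of its underside, so its top is 22 mm above the origin. It does not budge.
- pot_a: one of three alike cream-white round pots with two ears, 120 mm across, 60 mm high, wall 5 mm, mouth 110 mm; heavy, it does not budge; origin at the centre of its underside. lid_a sits on it; the rim chips if the lid is pressed on it with over 20 N, the lid's weight (about 6.5 N) included.
- lid_a: one of three alike white pot lids, 0.66 kg, 124 mm across; a step 105 mm across, 8 mm deep under it drops into the pot's mouth with about 1 mm of slack all round. Origin at the centre of the step's underside (52 mm above the pot's when seated), z up; the lid's top is 20 mm higher. Its bar knob lies along the lid's y. Neither looks nor letter tell which knob is loose.
- knob_a (a point): centre of lid_a's wooden bar knob, 46 mm above the lid's origin: 22 mm (lid x) x 60 (y) x 24 high, on a neck, 14 mm of air under the bar. A sound knob shifts under 0.5 mm along lid x, then takes the lid along until its step meets the pot. A loose one slides across the lid 10 mm either way along lid x against about 1 N, then meets a stop. Neither turns or moves along y.
- pot_b: one of three alike cream-white round pots with two ears, 120 mm across, 60 mm high, wall 5 mm, mouth 110 mm; heavy, it does not budge; origin at the centre of its underside. lid_b sits on it; the rim chips if the lid is pressed on it with over 20 N, the lid's weight (about 6.5 N) included.
- lid_b: one of three alike white pot lids, 0.66 kg, 124 mm across; a step 105 mm across, 8 mm deep under it drops into the pot's mouth with about 1 mm of slack all round. Origin at the centre of the step's underside (52 mm above the pot's when seated), z up; the lid's top is 20 mm higher. Its bar knob lies along the lid's y. Neither looks nor letter tell which knob is loose.
- knob_b (a point): centre of lid_b's wooden bar knob, 46 mm above the lid's origin: 22 mm (lid x) x 60 (y) x 24 high, on a neck, 14 mm of air under the bar. A sound knob shifts under 0.5 mm along lid x, then takes the lid along until its step meets the pot. A loose one slides across the lid 10 mm either way along lid x against about 1 N, then meets a stop. Neither turns or moves along y.
- pot_c: one of three alike cream-white round pots with two ears, 120 mm across, 60 mm high, wall 5 mm, mouth 110 mm; heavy, it does not budge; origin at the centre of its underside. lid_c sits on it; the rim chips if the lid is pressed on it with over 20 N, the lid's weight (about 6.5 N) included.
- lid_c: one of three alike white pot lids, 0.66 kg, 124 mm across; a step 105 mm across, 8 mm deep under it drops into the pot's mouth with about 1 mm of slack all round. Origin at the centre of the step's underside (52 mm above the pot's when seated), z up; the lid's top is 20 mm higher. Its bar knob lies along the lid's y. Neither looks nor letter tell which knob is loose.
- knob_c (a point): centre of lid_c's wooden bar knob, 46 mm above the lid's origin: 22 mm (lid x) x 60 (y) x 24 high, on a neck, 14 mm of air under the bar. A sound knob shifts under 0.5 mm along lid x, then takes the lid along until its step meets the pot. A loose one slides across the lid 10 mm either way along lid x against about 1 N, then meets a stop. Neither turns or moves along y.
- pepper_mill: dark wooden pepper mill, 58 x 58 x 170 mm, bystander; origin at the centre of its underside
- lemon: yellow lemon, 67 x 54 x 54 mm, bystander; origin at the centre of its underside
- garlic: garlic bulb, 48 x 50 x 51 mm, bystander; origin at the centre of its underside
- egg_cup: pale egg cup, 48 x 48 x 56 mm, bystander; origin at the centre of its underside
Not all that is in view belongs to the job. Leave any orange look-alike of the lid_b alone.

How it is judged:
On the way, in this order (a step that is already met when the one before it is completed fails the run):
1. a loose knob is pushed across its lid to near one end of its play (lid +x, over 8.5 mm from the middle), the lid on its pot (((x of knob_a in the frame of lid_a above 0.0085 m and z of lid_a in the frame of pot_a below 0.055 m) or (x of knob_b in the frame of lid_b above 0.0085 m and z of lid_b in the frame of pot_b below 0.055 m) or (x of knob_c in the frame of lid_c above 0.0085 m and z of lid_c in the frame of pot_c below 0.055 m))), for 0.04 s.
2. then back to near the other end (lid -x, over 8.5 mm), the lid still on its pot (((x of knob_a in the frame of lid_a below -0.0085 m and z of lid_a in the frame of pot_a below 0.055 m) or (x of knob_b in the frame of lid_b below -0.0085 m and z of lid_b in the frame of pot_b below 0.055 m) or (x of knob_c in the frame of lid_c below -0.0085 m and z of lid_c in the frame of pot_c below 0.055 m))), for 0.04 s.
3. a lid is lifted clear of its pot ((z of lid_a in the frame of pot_a above 0.08 m or z of lid_b in the frame of pot_b above 0.08 m or z of lid_c in the frame of pot_c above 0.08 m)), for 0.1 s.
At the end, for the whole second after the job is handed in: The loose lid is upright (0.06 rad) and at rest on the board, its centre within 45 mm of the board's middle across the 200 mm side, 95 mm along the 300 mm side, its knob over 3 mm off the middle of its play; the other lids are seated (6 mm of centre, level, at most 3 mm up) (((x of lid_a in the frame of board between -0.045 and 0.045 m and y of lid_a in the frame of board between -0.095 and 0.095 m and z of lid_a in the frame of board between 0.018 and 0.026 m and angle between each of lid_a, lid_b, lid_c's own z axis and vertical below 0.06 rad and linear speed of lid_a below 0.02 m/s and (x of knob_a in the frame of lid_a above 0.003 m or x of knob_a in the frame of lid_a below -0.003 m) and z of lid_b in the frame of pot_b below 0.055 m and horizontal distance between lid_b and pot_b below 0.006 m and z of lid_c in the frame of pot_c below 0.055 m and horizontal distance between lid_c and pot_c below 0.006 m) or (x of lid_b in the frame of board between -0.045 and 0.045 m and y of lid_b in the frame of board between -0.095 and 0.095 m and z of lid_b in the frame of board between 0.018 and 0.026 m and angle between each of lid_b, lid_a, lid_c's own z axis and vertical below 0.06 rad and linear speed of lid_b below 0.02 m/s and (x of knob_b in the frame of lid_b above 0.003 m or x of knob_b in the frame of lid_b below -0.003 m) and z of lid_a in the frame of pot_a below 0.055 m and horizontal distance between lid_a and pot_a below 0.006 m and z of lid_c in the frame of pot_c below 0.055 m and horizontal distance between lid_c and pot_c below 0.006 m) or (x of lid_c in the frame of board between -0.045 and 0.045 m and y of lid_c in the frame of board between -0.095 and 0.095 m and z of lid_c in the frame of board between 0.018 and 0.026 m and angle between each of lid_c, lid_a, lid_b's own z axis and vertical below 0.06 rad and linear speed of lid_c below 0.02 m/s and (x of knob_c in the frame of lid_c above 0.003 m or x of knob_c in the frame of lid_c below -0.003 m) and z of lid_a in the frame of pot_a below 0.055 m and horizontal distance between lid_a and pot_a below 0.006 m and z of lid_b in the frame of pot_b below 0.055 m and horizontal distance between lid_b and pot_b below 0.006 m))); the robot touches nothing.
It fails at once if a lid pressed sideways against its pot with more than 20 N ((contact force between lid_a and pot_a above 20 N and horizontal distance between lid_a and pot_a above 0.0009 m and linear speed of lid_a below 0.01 m/s) or (contact force between lid_b and pot_b above 20 N and horizontal distance between lid_b and pot_b above 0.0009 m and linear speed of lid_b below 0.01 m/s) or (contact force between lid_c and pot_c above 20 N and horizontal distance between lid_c and pot_c above 0.0009 m and linear speed of lid_c below 0.01 m/s)).
It fails at once if a lid let go in the air instead of being set down ((contact force between the fingers and lid_a below 0.2 N and height (world z) of lid_a above 0.034 m and horizontal distance between lid_a and pot_a above 0.02 m) or (contact force between the fingers and lid_b below 0.2 N and height (world z) of lid_b above 0.034 m and horizontal distance between lid_b and pot_b above 0.02 m) or (contact force between the fingers and lid_c below 0.2 N and height (world z) of lid_c above 0.034 m and horizontal distance between lid_c and pot_c above 0.02 m)).
It fails at once if pepper mill, lemon, garlic or egg cup moved by more than 20 mm (distance of any of pepper_mill, lemon, garlic, egg_cup from where it was at the start of the episode above 0.02 m).
It also fails if it takes over 72 s, if anything falls off the work surface, if the arm or the gripper's body presses on something with over 40 N, if the wrist force passes 120 N, or if a joint passes its speed limit or range.

ROBOT

A 6-joint arm with a two-finger parallel gripper is mounted at the origin on a cart in front of the work surface, level with it; the furniture and walls round the work are solid. World frame = base frame: x ahead of the robot, y to its left, z up, the work surface at z = 0. Lengths are in m, angles in rad, forces in N, time in s.
With the tool pointing down it reaches from about 0.3 to 0.875 m from the base axis. Payload 6.4 kg.
Tool frame: the origin (TCP) lies at the very end of the fingers, on their centre line; the grasp point (between the pads) lies 19 mm behind it (ctrl.grip_point_offset is the distance from the TCP to the grasp point, in m); z points along the fingers, y is the line along which they close (so a half turn about z gives the same grasp; the last joint's range is limited). The gripper opens to 88 mm and grips with 3 to 60 N. Pads are 18 mm wide; open, the fingers measure 123 mm over their backs; the gripper's body (75 mm by 187 mm) begins 45 mm behind the grasp point.
Start: joints at [-1.495, 0.181, 1.607, -0, 1.354, -0.206], TCP at [0.16, -0.552, 0.239] pointing down, gripper open.
Joint ranges: [-2.99, 2.99], [-0.89, 2.07], [0.3, 2.58], [-1.14, 4.28], [0, 2.63], [-3.12, 3.12]. Speed limits (rad/s): [2.57, 2.57, 3.01, 3.14, 3.14, 3.14].

INTERFACE

Orientations are given as a unit quaternion [w, x, y, z].
In Python, from bench import ctrl, claw, imaging, order gives the robot as it stands. Calls block until the motion is done:
- ctrl.move_ptp(position, orientation): joint-space move of the TCP to a pose.
- ctrl.movel(position, rate=0.15, rotation=None, force_limit=None): straight line of the TCP; rotation=None keeps the orientation; rate is the mean speed in m/s. With force_limit (N) it stops when the force on the tool has changed by that much, and returns True; else False.
- ctrl.movej(angles): joint-space move.
- claw.open_gripper() and claw.close(squeeze=None): open the fingers fully, or close them until they stop; squeeze is the grip in N (None keeps the last).
- ctrl.wait(seconds).
- ctrl.ik(position, orientation): joint angles nearest the present ones, or None.
- imaging.snapshot(name): name is "scene" or "top" or "wrist"; returns a dict with "frame" (420x560x3 uint8, red, green, blue), "depth" (420x560 float32, m along the optical axis (not along the pixel's ray), 0 where there is no reading), "camera_matrix" (3x3 intrinsics, pixels), "pose" (4x4, takes a point from camera to world coordinates). Camera axes: x right, y up, looking along -z (the intrinsics and any distortion apply to the point x, -y, -z); pixel columns grow to the right and rows downward; lengths in m; the calibration is good to about 2 mm. A picture is of the moment at which its call begins.
A pose or a line that the arm cannot do raises ctrl.MotionError and nothing moves.
- order.job_done(): hands the job in; it is judged then, once.
Readings, each from a call of its own:
- ctrl.get_clock(): time.
- ctrl.get_joint_pos(): joint angles.
- ctrl.get_qd(): joint speeds.
- ctrl.get_tau(): joint torques, N m.
- ctrl.get_eef_pos(): TCP position.
- ctrl.get_ee_rot(): TCP orientation.
- ctrl.get_contact_force(): force on the tool from outside, world axes, zero at the start.
- ctrl.get_ft_torque(): the same for the moment, N m.
- ctrl.get_finger_gap(): opening from 0.0 (shut) to 1.0 (fully open).
- ctrl.get_grasp_force(): force on a finger pad.
Only numpy, scipy, OpenCV 4.12 (cv2) and the standard library are available. Lean on these libraries where they do the work, as an engineer would, in place of code of your own. Each camera call takes 0.05 s, during which the arm holds its last target. There are 200 camera calls.

## Working session

There is one attempt and no reset: what is moved stays moved. The work goes in short steps, each a Python script; the robot and the scene stay as the last script left them, time stands still between calls to the robot, and variables do not carry over. Pictures are saved under pics/ and viewed, at most 10 in all, crops included, and the job is handed in when it is done.

```bash
mkdir -p pics; ls; python3 - <<'E'
from bench import ctrl, claw, imaging, order
import cv2, numpy as np, pickle
d={}
for n in ("scene","top"):
    s=imaging.snapshot(n); d[n]=s
    cv2.imwrite(f"pics/{n}0.png",s["frame"][:,:,::-1])
    print(n,s["camera_matrix"].round(1).tolist(),s["pose"].round(3).tolist(), (s["depth"]>0).mean())
pickle.dump(d,open("s0.pkl","wb"))
print(ctrl.get_clock(),ctrl.get_ee_rot())
E
```

```text
pics
scene [[519.4, 0.0, 282.2], [0.0, 519.4, 197.3], [0.0, 0.0, 1.0]] [[-0.719, 0.367, -0.59, -0.407], [-0.695, -0.388, 0.605, 1.078], [-0.007, 0.845, 0.534, 1.011], [0.0, 0.0, 0.0, 1.0]] 0.9957908163265307
top [[460.4, 0.0, 274.4], [0.0, 460.4, 211.0], [0.0, 0.0, 1.0]] [[0.001, 0.983, -0.184, 0.312], [-1.0, 0.001, -0.005, 0.035], [-0.004, 0.184, 0.983, 1.475], [0.0, 0.0, 0.0, 1.0]] 0.996109693877551
0.1 [-7.57330187e-04  9.90088860e-01  1.40440286e-01  4.51173211e-05]
```

View pics/top0.png

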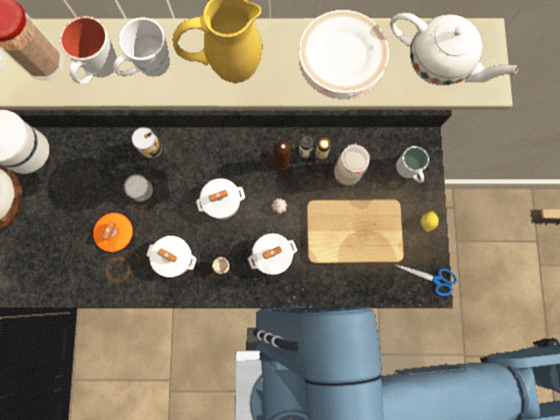

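View pics/scene0.png

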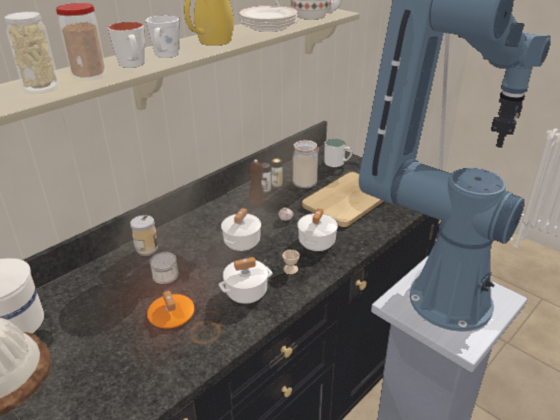

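The top view shows pots at about (221,199), (170,257) and (272,254), the board at (355,231), garlic at (279,205), the egg cup at (221,265), the lemon at (430,221), and the mill at (283,155). The orange decoy is at (113,232). The scene view agrees. Next I'll compute knob poses.

```bash
cat > h.py <<'E'
import numpy as np, cv2
def cloud(s):
    K=s["camera_matrix"];d=s["depth"];v,u=np.indices(d.shape)
    p=np.stack([(u-K[0,2])/K[0,0]*d,-(v-K[1,2])/K[1,1]*d,-d],-1)
    return p@s["pose"][:3,:3].T+s["pose"][:3,3]
def ray(s,uv,z):
    K=s["camera_matrix"];uv=np.atleast_2d(uv)
    r=np.stack([(uv[:,0]-K[0,2])/K[0,0],-(uv[:,1]-K[1,2])/K[1,1],-np.ones(len(uv))],-1)@s["pose"][:3,:3].T
    o=s["pose"][:3,3];return o+r*((z-o[2])/r[:,2])[:,None]
def blobs(s,m,z,amin=20):
    n,l,st,c=cv2.connectedComponentsWithStats(m.astype(np.uint8))
    out=[]
    for i in range(1,n):
        if st[i,4]<amin: continue
        v,u=np.nonzero(l==i);P=ray(s,np.stack([u,v],1),z)[:,:2]
        (cx,cy),(w,h),a=cv2.minAreaRect((P*1000).astype(np.float32))
        if w<h: a+=90;w,h=h,w
        out.append((c[i].round(0).tolist(),st[i,4],round(cx),round(cy),round(w),round(h),round(a)%180,P.mean(0).round(4).tolist()))
    return out   # a: long-axis direction, deg from world x
E
python3 - <<'E'
import pickle,numpy as np,cv2
from h import *
d=pickle.load(open("s0.pkl","rb"))
for n in d:
    s=d[n];P=cloud(s);H=cv2.cvtColor(s["frame"],cv2.COLOR_RGB2HSV).astype(int);h,S,V=H[...,0],H[...,1],H[...,2]
    br=(h<18)&(S>90)&(V>60)&(P[...,2]>.083)&(P[...,2]<.125)&(P[...,0]<.75)
    print(n,"knobs");[print(b) for b in blobs(s,br,.108,15)]
    wh=(S<60)&(V>130)&(P[...,2]>.055)&(P[...,2]<.085)&(P[...,0]<.75)
    print("lids");[print(b) for b in blobs(s,wh,.072,200)]
    bd=(h<25)&(S>50)&(V>120)&(P[...,2]>.012)&(P[...,2]<.032)&(P[...,0]<.8)
    print("board");[print(b) for b in blobs(s,bd,.022,800)]
    f=s["frame"]; hi=(P[...,2]>.13)&(P[...,0]>.25)&(P[...,0]<.72)&(P[...,1]<.4)
    if n=="top":
        print("tall");[print(b) for b in blobs(s,hi,.17,80)]
        sh=P[30:104:10,250];print(sh.round(2).tolist())
E
```

```text
scene knobs
([240.0, 215.0], np.int32(89), 614, 217, 76, 24, 117, [0.6126, 0.2174])
([318.0, 215.0], np.int32(89), 439, 53, 79, 22, 116, [0.4386, 0.054])
([245.0, 264.0], np.int32(169), 430, 365, 59, 39, 63, [0.4307, 0.3662])
lids
([241.0, 227.0], np.int32(696), 605, 222, 131, 120, 141, [0.6025, 0.2251])
([318.0, 227.0], np.int32(713), 434, 60, 131, 122, 126, [0.4306, 0.0614])
([163.0, 261.0], np.int32(254), 643, 488, 77, 68, 144, [0.6417, 0.4882])
([246.0, 277.0], np.int32(907), 423, 372, 122, 122, 51, [0.4189, 0.375])
([25.0, 314.0], np.int32(264), 725, 842, 98, 41, 111, [0.7196, 0.8502])
([21.0, 369.0], np.int32(796), 573, 919, 175, 62, 136, [0.557, 0.929])
board
([342.0, 200.0], np.int32(2079), 517, -208, 313, 209, 91, [0.5222, -0.1788])
([171.0, 312.0], np.int32(1044), 509, 565, 122, 121, 152, [0.5053, 0.5676])
top knobs
([218.0, 195.0], np.int32(106), 617, 213, 56, 21, 111, [0.6169, 0.2132])
([272.0, 252.0], np.int32(105), 444, 49, 54, 19, 117, [0.4437, 0.0492])
([167.0, 255.0], np.int32(114), 436, 361, 58, 19, 60, [0.4353, 0.3601])
lids
([5.0, 194.0], np.int32(377), 635, 883, 
[... 172 characters left out ...]
118])
([272.0, 254.0], np.int32(1116), 443, 48, 121, 121, 18, [0.4413, 0.0484])
([170.0, 257.0], np.int32(1123), 435, 360, 122, 119, 90, [0.4337, 0.3591])
board
([354.0, 231.0], np.int32(5762), 521, -213, 300, 199, 91, [0.5197, -0.213])
([113.0, 232.0], np.int32(930), 515, 558, 120, 118, 3, [0.5149, 0.5569])
tall
([308.0, 102.0], np.int32(5877), 905, -51, 1245, 77, 90, [0.8918, -0.0606])
([354.0, 165.0], np.int32(406), 690, -196, 87, 56, 95, [0.6942, -0.1936])
([322.0, 323.0], np.int32(3719), 240, -75, 338, 96, 89, [0.2426, -0.0894])
[[0.78, 0.08, 0.73], [0.77, 0.08, 0.71], [0.31, 0.04, 1.48], [0.75, 0.09, 0.67], [0.75, 0.09, 0.64], [0.76, 0.09, 0.59], [0.73, 0.09, 0.59], [0.71, 0.09, 0.58]]
```

```bash
cat >> h.py <<'E'
from scipy.spatial.transform import Rotation as Ro
def quat(phi):
    c,s=np.cos(phi),np.sin(phi)
    q=Ro.from_matrix(np.array([[-s,c,0],[c,s,0],[0,0,-1]]).T).as_quat();return q[[3,0,1,2]]
def best(ctrl,p,phi):
    o=[]
    for f in (phi,phi+np.pi):
        j=ctrl.ik(p,quat(f))
        if j is not None:o.append((abs(j[5]),f%(2*np.pi)))
    return min(o)[1]
def knobmask(s,z0=.083):
    P=cloud(s);H=cv2.cvtColor(s["frame"],cv2.COLOR_RGB2HSV).astype(int);h,S,V=H[...,0],H[...,1],H[...,2]
    return (h<20)&(S>90)&(V>50)&(P[...,2]>z0)&(P[...,2]<z0+.045)
E
python3 - <<'E'
from bench import ctrl,claw,imaging
from h import *
import pickle
k=[444,49,117]
p=[k[0]/1e3,k[1]/1e3,.26];phi=best(ctrl,p,np.radians(k[2]+90))
ctrl.move_ptp(p,quat(phi))
s=imaging.snapshot("wrist");cv2.imwrite("pics/w1.png",s["frame"][:,:,::-1]);pickle.dump(s,open("w1.pkl","wb"))
print(ctrl.get_clock(),ctrl.get_eef_pos(),phi,ctrl.get_joint_pos(),ctrl.get_contact_force())
for b in blobs(s,knobmask(s),.11,200):print(b)
E
```

```text
2.5167 [0.44418396 0.04834337 0.25995309] 0.47123889803846897 [-1.58290494e-01 -1.37125810e-01  1.88757619e+00 -1.44093305e-04
  1.39124057e+00 -6.28113349e-01] [ 0.0959833   0.24016068 -1.40760739]
([542.0, 113.0], np.int32(2187), 611, 208, 57, 32, 113, [0.6101, 0.2051])
([275.0, 188.0], np.int32(1385), 444, 49, 60, 21, 114, [0.4438, 0.0496])
```

View pics/w1.png

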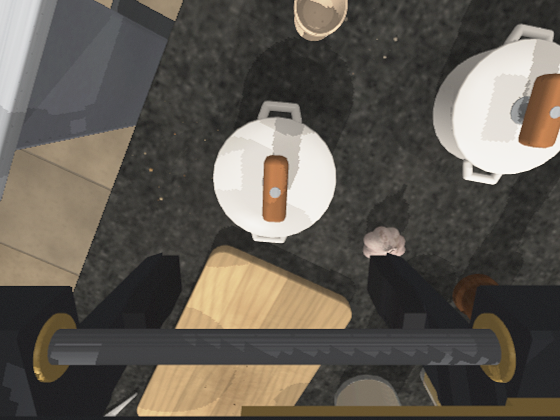

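Wrist view: the knob is at (275,188), which agrees with the top view (444, 49 mm; 114°). Now I'll grip it gently and rock it.

```bash
cat >> h.py <<'E'
def grip(ctrl,claw,x,y,phi,z=.078,squeeze=8):
    ctrl.movel([x,y,z+.05],rate=.2,rotation=quat(phi))
    hit=ctrl.movel([x,y,z],rate=.06,force_limit=8);claw.close(squeeze=squeeze)
    print("grip hit",hit,"gap",round(ctrl.get_finger_gap()*88,1),"F",ctrl.get_contact_force().round(1),"pad",round(ctrl.get_grasp_force(),1))
def rock(ctrl,phi,n=1,lim=5.,reach=.024):
    u=np.array([np.cos(phi),np.sin(phi),0]);p0=np.array(ctrl.get_eef_pos());out=[]
    for i in range(2*n):
        sg=1 if i%2==0 else -1
        p=np.array(ctrl.get_eef_pos());f0=ctrl.get_contact_force()
        hit=ctrl.movel(p+sg*u*(reach if i else reach*.6),rate=.012,force_limit=lim)
        p=np.array(ctrl.get_eef_pos());f=ctrl.get_contact_force()
        out.append(((p-p0)@u*1e3));print("push",sg,hit,round(out[-1],2),"mm dF",((f-f0)@u).round(2),"F",f.round(1),"t",round(ctrl.get_clock(),1))
        ctrl.movel(p-sg*u*.001,rate=.02)
    return out
E
python3 - <<'E'
from bench import ctrl,claw,imaging
from h import *
phi=best(ctrl,[.444,.049,.1],np.radians(114.5+90))
grip(ctrl,claw,.444,.0493,phi)
print(ctrl.get_eef_pos())
rock(ctrl,phi)
print(ctrl.get_clock())
E
```

```text
grip hit False gap 22.2 F [-0.1  0.4  0.1] pad 8.0
[0.44401846 0.04930565 0.07799738]
push 1 True 0.45 mm dF -0.88 F [-0.7 -0.5  5. ] t 5.7
push -1 True -1.48 mm dF 0.35 F [0.6 0.1 2.9] t 6.5
6.7
```

```bash
cat >> h.py <<'E'
def srock(ctrl,phi,signs=(1,-1),lim=4.,step=.0008,reach=.013):
    "stepwise rock; signed lateral force decides the stop; offsets from the present pose"
    u=np.array([np.cos(phi),np.sin(phi),0]);c=np.array(ctrl.get_eef_pos());a=0
    f0=ctrl.get_contact_force()@u;ends=[]
    for sg in signs:
        log=[]
        while True:
            a+=sg*step;ctrl.movel(c+u*a,rate=.015)
            F=ctrl.get_contact_force();f=(F@u-f0);log.append((round(a*1e3,1),round(f,1),round(F[2],1)))
            if -sg*f>lim or abs(F[2])>10 or sg*a>=2*reach: break
        ends.append(a);print(sg,log[::2][-8:],log[-1],"t",round(ctrl.get_clock(),1))
    return c,u,ends
E
python3 - <<'E'
from bench import ctrl,claw,imaging
from h import *
claw.close(squeeze=3)
phi=best(ctrl,[.444,.049,.1],np.radians(114.5+90))
print(ctrl.get_contact_force(),ctrl.get_grasp_force(),ctrl.get_finger_gap())
srock(ctrl,phi)
print(ctrl.get_clock())
E
```

```text
[-0.61321995 -1.62618268  3.62802397] 3.0000241044763243 0.24798467004550828
1 [(0.8, np.float64(-3.7), np.float64(4.4))] (1.6, np.float64(-4.1), np.float64(5.2)) t 7.4
-1 [(0.8, np.float64(-2.8), np.float64(2.7)), (-0.8, np.float64(1.6), np.float64(-5.1))] (-1.6, np.float64(4.3), np.float64(-2.5)) t 8.4
8.4167
```

This knob is sound: 4 N on either side within 1.6 mm. Next, the far-left pot.

```bash
cat >> h.py <<'E'
def visit(ctrl,claw,imaging,k,squeeze=3):
    p=[k[0]/1e3,k[1]/1e3,.24];phi=best(ctrl,p,np.radians(k[2]+90));ctrl.move_ptp(p,quat(phi))
    s=imaging.snapshot("wrist")
    b=min(blobs(s,knobmask(s),.11,200),key=lambda b:np.hypot(b[2]-k[0],b[3]-k[1]));print(b)
    assert np.hypot(b[2]-k[0],b[3]-k[1])<8 and b[5]<27
    phi=best(ctrl,p,np.radians(b[6]+90));grip(ctrl,claw,b[2]/1e3,b[3]/1e3,phi,squeeze=squeeze)
    return phi
def leave(ctrl,claw,c,u):
    p=np.array(ctrl.get_eef_pos());ctrl.movel(p+u*((c-p)@u),rate=.02)
    claw.open_gripper();p=np.array(ctrl.get_eef_pos());p[2]=.2;ctrl.movel(p,rate=.25)
E
python3 - <<'E'
from bench import ctrl,claw,imaging
from h import *
f=best(ctrl,[.444,.049,.1],np.radians(204.5))
leave(ctrl,claw,np.array([.444,.0493,.078]),np.array([np.cos(f),np.sin(f),0]))
print(ctrl.get_clock())
phi=visit(ctrl,claw,imaging,[436,361,61]);print("phi",phi,ctrl.get_eef_pos(),ctrl.get_clock())
srock(ctrl,phi)
E
```

```text
10.375
([276.0, 191.0], np.int32(1615), 439, 362, 59, 21, 62, [0.4395, 0.3632])
grip hit False gap 21.9 F [-0.8  1.1  0.8] pad 3.0
phi 5.794493116621174 [0.43881757 0.36207515 0.07797871] 14.525
1 [(0.8, np.float64(-3.4), np.float64(0.5))] (1.6, np.float64(-5.0), np.float64(2.0)) t 15.0
-1 [(0.8, np.float64(-3.6), np.float64(2.0)), (-0.8, np.float64(2.0), np.float64(-1.3)), (-2.4, np.float64(4.5), np.float64(-1.8))] (-2.4, np.float64(4.5), np.float64(-1.8)) t 16.3
```

This one is sound too. The third is next.

```bash
python3 - <<'E'
from bench import ctrl,claw,imaging
from h import *
f=5.7945
leave(ctrl,claw,np.array([.4388,.3621,.078]),np.array([np.cos(f),np.sin(f),0]))
phi=visit(ctrl,claw,imaging,[614,213,112]);print("phi",phi,ctrl.get_eef_pos(),ctrl.get_clock())
c,u,e=srock(ctrl,phi,step=.0012)
if e[0]-e[1]>.012: print("LOOSE"); c,u,e=srock(ctrl,phi,step=.0015)
print(ctrl.get_eef_pos(),ctrl.get_clock())
E
```

```text
([282.0, 196.0], np.int32(1599), 618, 214, 60, 20, 113, [0.6181, 0.2153])
grip hit False gap 22.0 F [ 0.   0.1 -0.2] pad 3.0
phi 0.4014257279586957 [0.61805541 0.21403662 0.07798187] 22.1
1 [(1.2, np.float64(-0.1), np.float64(0.6)), (3.6, np.float64(0.3), np.float64(0.3)), (6.0, np.float64(0.4), np.float64(-1.1)), (8.4, np.float64(0.5), np.float64(-0.1)), (10.8, np.float64(-0.6), np.float64(0.4))] (12.0, np.float64(-4.9), np.float64(2.7)) t 24.6
-1 [(6.0, np.float64(0.4), np.float64(-0.6)), (3.6, np.float64(0.1), np.float64(-0.5)), (1.2, np.float64(-0.0), np.float64(0.2)), (-1.2, np.float64(-0.2), np.float64(0.5)), (-3.6, np.float64(-0.0), np.float64(0.0)), (-6.0, np.float64(-0.3), np.float64(0.8)), (-8.4, np.float64(-0.1), np.float64(-0.0)), (-10.8, np.float64(4.6), np.float64(-2.1))] (-10.8, np.float64(4.6), np.float64(-2.1)) t 29.4
LOOSE
1 [(1.5, np.float64(-5.6), np.float64(0.1))] (1.5, np.float64(-5.6), np.float64(0.1)) t 29.6
-1 [(-6.0, np.float64(2.0), np.float64(-1.9)), (-9.0, np.float64(2.2), np.float64(-1.3)), (-12.0, np.float64(0.6), np.float64(-2.0)), (-15.0, np.float64(0.8), np.float64(-1.1)), (-18.0, np.float64(1.0), np.float64(-2.4)), (-21.0, np.float64(1.5), np.float64(-2.0)), (-24.0, np.float64(1.9), np.float64(-1.6)), (-27.0, np.float64(1.5), np.float64(-1.2))] (-27.0, np.float64(1.5), np.float64(-1.2)) t 34.4
[0.5851816  0.19978796 0.07897757] 34.3917
```

```bash
python3 - <<'E'
from bench import ctrl,claw,imaging
from h import *
print(ctrl.get_finger_gap()*88,ctrl.get_grasp_force(),ctrl.get_contact_force(),ctrl.get_ft_torque())
ims=[]
for n in("scene","top"):
    s=imaging.snapshot(n);f=s["frame"]
    ims.append(cv2.resize(f[170:270,190:290] if n=="scene" else f[150:250,170:270],(400,400),interpolation=cv2.INTER_CUBIC))
    P=cloud(s);H=cv2.cvtColor(f,cv2.COLOR_RGB2HSV).astype(int)
    wh=(H[...,1]<60)&(H[...,2]>130)&(P[...,2]>.055)&(P[...,2]<.11)&(P[...,0]<.75)
    print(n,blobs(s,knobmask(s),.108,15),[b for b in blobs(s,wh,.072,200) if abs(b[3]-213)<80])
cv2.imwrite("pics/c1.png",np.hstack(ims)[:,:,::-1])
E
```

```text
71.91903975540343 3.001474142074585 [ 5.14704709  3.63327747 -1.23124151] [ 0.53876928 -0.80241537  0.05188311]
scene [([243.0, 216.0], np.int32(87), 605, 211, 73, 25, 112, [0.6031, 0.2127]), ([318.0, 215.0], np.int32(91), 439, 53, 79, 22, 116, [0.4379, 0.054]), ([146.0, 233.0], np.int32(35), 745, 472, 34, 20, 43, [0.7456, 0.4722]), ([245.0, 264.0], np.int32(170), 430, 365, 59, 39, 63, [0.4306, 0.3661])] [([241.0, 227.0], np.int32(688), 604, 223, 133, 121, 139, [0.6023, 0.2258])]
top [([324.0, 144.0], np.int32(93), 779, -112, 42, 37, 179, [0.779, -0.1117]), ([148.0, 149.0], np.int32(34), 763, 433, 46, 13, 114, [0.7632, 0.4334]), ([272.0, 252.0], np.int32(111), 443, 48, 56, 19, 112, [0.4432, 0.0485]), ([167.0, 255.0], np.int32(111), 436, 361, 58, 18, 64, [0.4354, 0.3601])] []
```

View pics/c1.png

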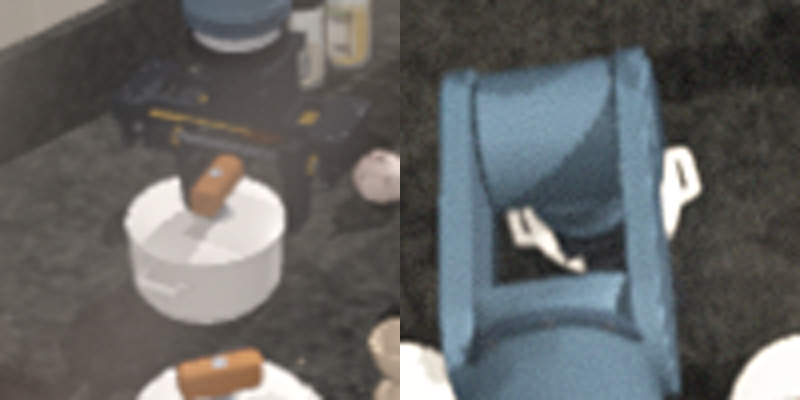

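The picture explains it: the 3 N grip let the fingers spread to 72 mm. The lid is still seated and the knob is held over at the -u end, so no harm done. I'll re-centre the gripper, grip more firmly, rock both ways again and lift.

```bash
sed -i 's/f0=ctrl.get_contact_force()@u;ends/f0=0.;ends/; s/sg\*a>=2\*reach/(sg*a>=2*reach) or ctrl.get_finger_gap()*88>24/' h.py
python3 - <<'E'
from bench import ctrl,claw,imaging
from h import *
phi=.40143;u=np.array([np.cos(phi),np.sin(phi),0]);c=np.array([.61806,.21404,.078])
ctrl.movel(c-u*.010,rate=.04);claw.close(squeeze=12)
print("gap",ctrl.get_finger_gap()*88,ctrl.get_contact_force(),ctrl.get_clock())
_,_,e=srock(ctrl,phi,step=.0015);print(np.array(e)*1e3)
print((np.array(ctrl.get_eef_pos())-c)@u,ctrl.get_finger_gap()*88,ctrl.get_clock())
E
```

```text
gap 22.051238918331656 [ 3.15226504 -0.47193754 -1.02961497] 35.5417
1 [(1.5, np.float64(-1.3), np.float64(0.7)), (4.5, np.float64(-0.9), np.float64(-0.5)), (7.5, np.float64(-0.4), np.float64(-0.7)), (10.5, np.float64(-0.0), np.float64(-0.2)), (13.5, np.float64(-1.0), np.float64(0.5)), (16.5, np.float64(0.2), np.float64(-0.1)), (19.5, np.float64(0.1), np.float64(-1.2)), (22.5, np.float64(-5.3), np.float64(3.3))] (22.5, np.float64(-5.3), np.float64(3.3)) t 39.3
-1 [(21.0, np.float64(-0.5), np.float64(-0.3)), (18.0, np.float64(0.0), np.float64(-1.4)), (15.0, np.float64(0.2), np.float64(-1.0)), (12.0, np.float64(-0.7), np.float64(0.5)), (9.0, np.float64(-0.9), np.float64(0.3)), (6.0, np.float64(-0.3), np.float64(-0.2)), (3.0, np.float64(-0.0), np.float64(0.1)), (0.0, np.float64(1.8), np.float64(-2.6))] (-1.5, np.float64(5.7), np.float64(-3.7)) t 43.3
[22.5 -1.5]
-0.010362799793352109 21.558656937048365 43.2917
```

```bash
python3 - <<'E'
from bench import ctrl,claw,imaging
from h import *
phi=.40143;u=np.array([np.cos(phi),np.sin(phi),0])
p=np.array(ctrl.get_eef_pos());ctrl.movel(p+u*.001,rate=.02);claw.close(squeeze=40)
p=np.array(ctrl.get_eef_pos());z0=p[2];print("z0",z0,ctrl.get_contact_force())
ctrl.movel(p+[0,0,.03],rate=.05);ctrl.wait(.15)
print(ctrl.get_finger_gap()*88,ctrl.get_contact_force())
ctrl.movel(p+[0,0,.12],rate=.15)
t=np.array([.521,-.213,0])-.01*u
ctrl.movel([t[0],t[1],p[2]+.12],rate=.15);ctrl.wait(.2)
print(ctrl.get_clock(),ctrl.get_contact_force(),ctrl.get_ft_torque())
s=imaging.snapshot("scene");cv2.imwrite("pics/c2.png",s["frame"][:,:,::-1])
E
```

```text
z0 0.07804597868506657 [ 0.58195006  1.09293655 -3.88305346]
21.04630384832301 [ 0.43906919 -1.20374768 -5.62115157]
48.675 [ 0.28426758 -0.05865531 -6.40738941] [-0.04839815 -0.07752324 -0.02293333]
```

View pics/c2.png

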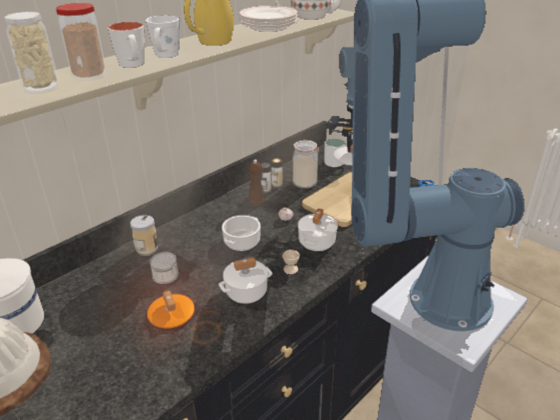

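The pot at (241,233) is now open and the lid is held over the board, partly hidden at about (345,155). Now I'll set it down.

```bash
python3 - <<'E'
from bench import ctrl,claw,imaging
from h import *
p=np.array(ctrl.get_eef_pos())
ctrl.movel([p[0],p[1],.056],rate=.12);ctrl.wait(.2)
hit=ctrl.movel([p[0],p[1],.044],rate=.01,force_limit=4)
print(hit,ctrl.get_eef_pos(),ctrl.get_contact_force())
if hit:
    claw.close(squeeze=5);ctrl.wait(.2);claw.open_gripper()
    q=np.array(ctrl.get_eef_pos());ctrl.movel([q[0],q[1],.22],rate=.15)
    ctrl.movel([q[0]-.12,q[1],.3],rate=.25)
s=imaging.snapshot("wrist");w=s["frame"];P=cloud(s)
H=cv2.cvtColor(w,cv2.COLOR_RGB2HSV).astype(int)
print(blobs(s,knobmask(s,.055)&(H[...,1]>130),.08,200),blobs(s,(H[...,1]<60)&(H[...,2]>120)&(P[...,2]>.03)&(P[...,2]<.05),.042,500))
print([(b[2],b[3],b[6]) for n in ["top"] for t in [imaging.snapshot(n)] for b in blobs(t,knobmask(t),.108,15)])
cv2.imwrite("pics/c3.png",w[:,:,::-1]);print(ctrl.get_clock(),ctrl.get_contact_force())
E
```

```text
True [ 0.51183299 -0.21663416  0.0470421 ] [-0.25460407 -0.20017009  6.32258991]
[([371.0, 215.0], np.int32(920), 507, -217, 58, 23, 113, [0.5066, -0.2161])] [([415.0, 19.0], np.int32(754), 458, -17, 65, 24, 12, [0.4635, -0.0151]), ([543.0, 39.0], np.int32(1030), 596, 19, 37, 36, 127, [0.5966, 0.0204]), ([372.0, 203.0], np.int32(6300), 517, -215, 121, 119, 120, [0.5157, -0.2105]), ([495.0, 241.0], np.int32(758), 685, -197, 85, 41, 82, [0.6805, -0.1948])]
[(780, -111, 136), (762, 433, 112), (444, 48, 113), (436, 361, 64)]
54.7333 [ 0.69765323  0.06262824 -0.45301395]
```

View pics/c3.png

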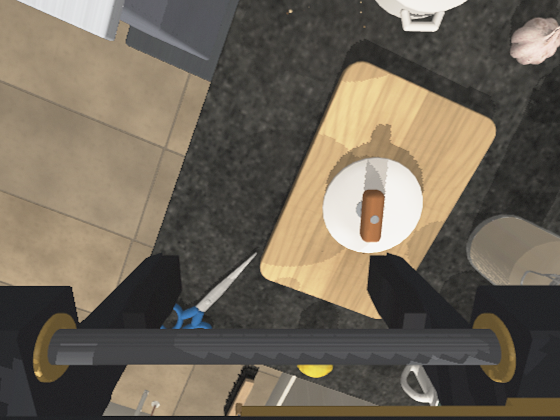

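The lid sits flat on the board at (372,203). Its knob, at (371,215), measures about 10 mm off centre. The other lids haven't moved, so I'm handing in.

```bash
python3 -c "
from bench import order;print(order.job_done())"
```

```text
the job is handed in; nothing more can be done
None
```

The loose knob was on the lid of the far pot (the one nearest the wall); that lid now sits upright on the chopping board with its knob pushed about 10 mm to one side, the two sound lids are still on their pots, and the job was handed in at about 55 s, with no verdict shown.

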